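# Find the rattling parts case and show it to the scanner

## Robot

A 6-joint arm with a two-finger parallel gripper is mounted at the origin on the work surface. World frame = base frame: x ahead of the robot, y to its left, z up, the work surface at z = 0. Lengths are in m, angles in rad, forces in N, time in s.
With the tool pointing down it reaches from about 0.325 to 0.925 m from the base axis. Payload 3.1 kg.
Tool frame: the origin (TCP) lies between the finger pads; the fingertips stand 8 mm ahead of it and the grasp point (between the pads) lies 11 mm behind it (tips_ahead is the distance from the TCP to the fingertips, in m); z points along the fingers, y is the line along which they close (so a half turn about z gives the same grasp; the last joint's range is limited). The gripper opens to 85 mm and grips with 20 to 120 N. Pads are 22 mm wide; open, the fingers measure 114 mm over their backs; the gripper's body (76 mm by 85 mm) begins 54 mm behind the grasp point. The pads swing forward as they close: fully open they stand 13 mm farther back than shut.
Start: joints at [1.114, 0.217, 1.613, -0, 1.311, -0.112], TCP at [0.211, 0.588, 0.239] pointing down, gripper open.
Joint ranges: [-2.75, 2.75], [-0.78, 2.1], [0.31, 2.55], [-1.13, 4.27], [0.13, 2.63], [-2.58, 2.58]. Speed limits (rad/s): [2.79, 2.79, 3.14, 3.14, 3.14, 3.14].

## Interface

Orientations are given as a 3x3 rotation matrix whose columns are the frame's x, y, z axes.
In Python, from bench import * gives the robot as it stands. The module is installed in compiled form; this text tells all that it offers.
- The arm moves only by the shell command python3 -m creep 'ROWS' [FORCE]. ROWS is text: rows parted by semicolons, each of 5 numbers parted by spaces: the shift along the tool's x, y, z in m, then the turn about the tool's z in degrees, then the closure, from 0 (fully open) to 1 (shut). A call has 1 to 12 rows; each row is the pose to reach, as a shift and turn from the pose commanded when the call began, along the tool's axes at that moment; what a row does not reach only later rows make up. A row lasts 1/10 s, in which the tool goes at most 50 mm and 8.59 degrees, less where a joint would pass 70% of its speed; a pose out of reach is approached as far as the arm can. A call with a gripper value outside its range is refused whole. The fingers move at their own pace and stop on an object; FORCE is the grip in N (left out, the last holds). Time passes only in rows, so rows that repeat a pose let the fingers close. It gives the time, the measured TCP pose, the force, the opening and the grip force at its end, in the units of the state.
- state(): the state, without advancing time (a new reading comes with each control period).
- get_image(name): name is "side" or "top"; returns a dict with "image" (420x560x3 uint8, red, green, blue), "K" (3x3 intrinsics, pixels), "dist_coeffs" ([k1, k2, p1, p2, k3] as OpenCV has them; the pictures are not rectified), "origin" and "orientation" of the camera in the world. Camera axes: x right, y down, z forward; pixel columns grow to the right and rows downward; lengths in m; the calibration is good to about 2 mm. A picture is of the moment at which its call begins. There is no depth.
- sign_off(): hands the job in; it is judged then, once.
The state is a dict: "t": time; "joints": joint angles; "joint_velocities": joint speeds; "effort": joint torques, N m; "tcp_pos": TCP position; "orientation": TCP orientation; "force": force on the tool from outside, world axes, zero at the start; "torque": the same for the moment, N m; "grip_width": finger opening in m; "grasp_force": force on a finger pad.
Only numpy, scipy, OpenCV 4.12 (cv2) and the standard library are available. Lean on these libraries where they do the work, as an engineer would, in place of code of your own. Each camera call takes 0.05 s, during which the arm holds its last target. There are 200 camera calls.

## Task

Each of the three sealed parts cases in the cardboard returns tray holds a steel roller, and in one of them the roller has broken loose: lift the cases and shake or rock them endwise one at a time to find the one that rattles, and leave the other two standing level in the tray, set down and not dropped. Then present the rattling case to the desktop scanner: hold it level and still, one labelled end squarely towards the scanner's red window, that end about 60 mm from the window and the case's middle level with the window's middle, and finish while still holding it there. Do not bump the scanner or disturb the other stock on the bench.

Things in the scene. Friction and masses are not known exactly. Their poses are not given: they have to be found in the camera images.
- tray: shallow cardboard tray, fixed to the bench, 200 mm (x) by 380 mm (y) by 22 mm high, walls and floor 5 mm thick, two dividers no higher than the walls that make three bays in a row along y, their centres at y = +125, 0 and -125 mm. The cases lie in it with their long axis along its x. Origin at the centre of its underside
- case_a: sealed blue parts case, left (+y) bay; 150 (x) by 54 (y) by 56 mm high, 0.35 to 0.52 kg in all; code label on both ends. Origin: centre of its underside. In it a 0.26 kg steel roller, clamped in two cases; in the third it lies loose across the case, starts mid-way and rolls up to 55 mm to either end, knocking, when the case is tipped endwise 0.2 rad or jerked along x; level, it stays at that end
- case_b: sealed blue parts case, middle bay; 150 (x) by 54 (y) by 56 mm high, 0.35 to 0.52 kg in all; code label on both ends. Origin: centre of its underside. In it a 0.26 kg steel roller, clamped in two cases; in the third it lies loose across the case, starts mid-way and rolls up to 55 mm to either end, knocking, when the case is tipped endwise 0.2 rad or jerked along x; level, it stays at that end
- case_c: sealed blue parts case, right (-y) bay; 150 (x) by 54 (y) by 56 mm high, 0.35 to 0.52 kg in all; code label on both ends. Origin: centre of its underside. In it a 0.26 kg steel roller, clamped in two cases; in the third it lies loose across the case, starts mid-way and rolls up to 55 mm to either end, knocking, when the case is tipped endwise 0.2 rad or jerked along x; level, it stays at that end
- scanner: hands-free desktop code scanner, fixed: a round black foot of 108 mm diameter, a neck, and a white head 62 mm (x) by 80 mm (y) from 94 to 190 mm above the bench, whose window looks along its own -x. Origin at the centre of the foot's underside
- scanner_window (a point): centre of the scanner's dark red window (50 by 52 mm), on the front face of the head, 33 mm in front of the scanner's axis and 142 mm above the bench; axes as the scanner's, so the window looks along -x. Hold the case's middle (28 mm above its underside, 75 mm from its ends) about 135 mm out along -x
- dye_bottle: bystander: amber bottle with a black cap, 56 mm diameter, 140 mm tall, standing. Origin at the centre of its underside
- polish_tin: bystander: flat red polish tin, 80 mm diameter, 26 mm high. Origin at the centre of its underside
- heel_carton: bystander: small brown carton 100 (x) by 75 (y) by 60 mm high. Origin at the centre of its underside

How it is judged:
By the outcome, as a careful person would: the job done as asked, in the order asked, and still so for the second after the job is handed in, while the arm keeps its last pose, push and grip.
It also fails if it takes over 70 s, if anything falls off the work surface, if the arm or the gripper's body presses on something with over 40 N, if the wrist force passes 120 N, or if a joint passes its speed limit or range.

## Working session

There is one attempt and no reset: what is moved stays moved. The work goes in short steps, Python scripts to look and compute and a shell command to move; the robot and the scene stay as the last step left them, time stands still between calls to the robot, and variables do not carry over. Pictures are saved under pics/ and viewed, at most 10 in all, crops included, and the job is handed in when it is done.

```bash
mkdir -p pics
python3 - <<'E'
from bench import *
import cv2
s=state();print({k:s[k] for k in s})
for n in("side","top"):
    d=get_image(n);cv2.imwrite(f"pics/{n}0.png",d["image"][:,:,::-1]);print(n,d["K"],d["dist_coeffs"],d["origin"],d["orientation"])
E
```

```text
{'t': 0.0, 'joints': array([ 1.11382201e+00,  2.17790302e-01,  1.61493932e+00, -5.33636194e-07,
        1.31130224e+00, -1.12222177e-01]), 'joint_velocities': array([-2.23510874e-03, -1.77575428e-03,  8.79875974e-04,  1.39931016e-04,
        5.91569197e-06, -8.47517170e-04]), 'effort': array([-4.40256517e-04, -3.96849704e+01, -3.03846574e+01, -2.16052122e-04,
        9.76893003e-03, -1.20145745e-05]), 'tcp_pos': array([0.21086303, 0.58750239, 0.23794313]), 'orientation': array([[-9.41159148e-01,  3.37961982e-01, -1.07580015e-03],
       [ 3.37963584e-01,  9.41156641e-01, -2.18915096e-03],
       [ 2.72646659e-04, -2.42392073e-03, -9.99997025e-01]]), 'force': array([ 0.38256894,  0.22200811, -0.47072839]), 'torque': array([-0.01063787,  0.06520085, -0.00365059]), 'grasp_force': 0.0, 'grip_width': 0.08535962761475673}
side [[460.46620194   0.         280.74026092]
 [  0.         460.46620194 208.484295  ]
 [  0.           0.           1.        ]] [0.05122374 0.         0.         0.         0.        ] [ 0.43489472 -0.89966237  0.88148979] [[ 0.97318922 -0.14927989  0.17498071]
 [-0.22999514 -0.62422192  0.74662523]
 [-0.00222934 -0.76685234 -0.64181969]]
top [[425.14345992   0.         276.83301297]
 [  0.         425.14345992 204.28846864]
 [  0.           0.           1.        ]] [0.01006595 0.         0.         0.         0.        ] [ 0.33377676 -0.01104654  1.39758564] [[ 0.07444605 -0.9730296   0.2183373 ]
 [-0.99721019 -0.07383354  0.01097445]
 [ 0.00544215 -0.21854518 -0.97581166]]
```

View pics/side0.png

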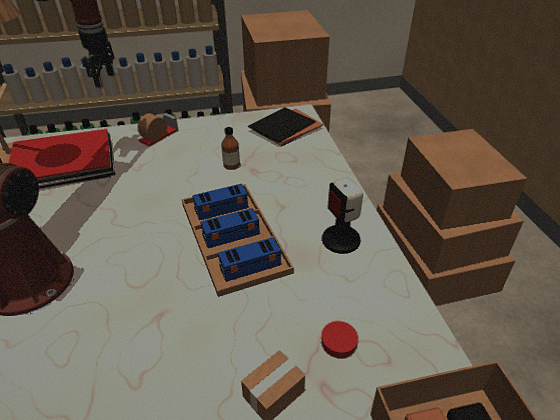

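View pics/top0.png

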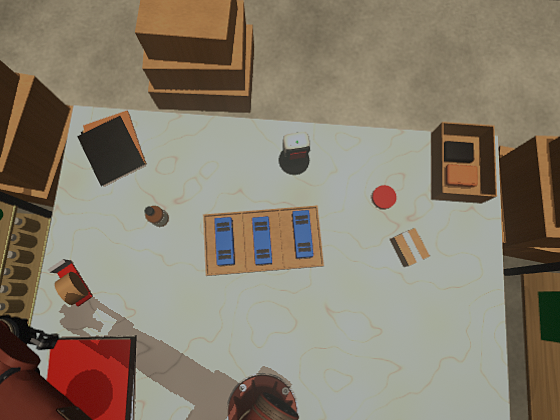

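```bash
cat > h.py <<'E'
import numpy as np, cv2
from bench import *
def ray(d,p):
    p=np.array(p,float).reshape(-1,1,2)
    u=cv2.undistortPoints(p,d["K"],np.array(d["dist_coeffs"]))[:,0]
    return np.c_[u,np.ones(len(u))]@np.array(d["orientation"]).T
def plane(d,p,z):
    r=ray(d,p);o=np.array(d["origin"]);return o+r*((z-o[2])/r[:,2])[:,None]
def proj(d,P):
    R=np.array(d["orientation"]);t=-R.T@np.array(d["origin"])
    return cv2.projectPoints(np.array(P,float).reshape(-1,3),cv2.Rodrigues(R.T)[0],t,d["K"],np.array(d["dist_coeffs"]))[0][:,0]
def tri(d1,p1,d2,p2):
    r1,r2=ray(d1,p1)[0],ray(d2,p2)[0];o1,o2=np.array(d1["origin"]),np.array(d2["origin"])
    k=np.linalg.lstsq(np.c_[r1,-r2],o2-o1,rcond=None)[0]
    a,b=o1+k[0]*r1,o2+k[1]*r2;return (a+b)/2,np.linalg.norm(a-b)
def blobs(m,amin=60):
    c=cv2.findContours(m.astype(np.uint8),cv2.RETR_EXTERNAL,cv2.CHAIN_APPROX_NONE)[0]
    return [x for x in c if cv2.contourArea(x)>amin]
E
python3 - <<'E'
from h import *
np.set_printoptions(precision=4,suppress=True)
T,S=get_image("top"),get_image("side")
hs=cv2.cvtColor(T["image"],cv2.COLOR_RGB2HSV)
m=(hs[...,0]>100)&(hs[...,0]<130)&(hs[...,1]>120)
m[:190]=0;m[290:]=0;m[:,:190]=0;m[:,340:]=0
m=cv2.morphologyEx(m.astype(np.uint8),cv2.MORPH_CLOSE,np.ones((5,5)))
for c in blobs(m):
    r=cv2.minAreaRect(c);b=cv2.boxPoints(r);print("case px",np.array(r[0]),np.array(r[1]),r[2]);print(plane(T,b,.061))
m=(hs[...,0]>5)&(hs[...,0]<25)&(hs[...,1]>80);m[:195]=0;m[290:]=0;m[:,:195]=0;m[:,335:]=0
m=cv2.morphologyEx(m.astype(np.uint8),cv2.MORPH_CLOSE,np.ones((9,9)))
c=max(blobs(m),key=cv2.contourArea);b=cv2.boxPoints(cv2.minAreaRect(c));P=plane(T,b,.015);print("tray",P,P.mean(0),[np.linalg.norm(P[i]-P[i-1]) for i in range(4)])
a=cv2.resize(T["image"][125:185,265:330],None,fx=8,fy=8,interpolation=cv2.INTER_CUBIC)
b=cv2.resize(S["image"][170:260,310:375],None,fx=5.33,fy=5.33,interpolation=cv2.INTER_CUBIC)
h=max(a.shape[0],b.shape[0]);w=[cv2.copyMakeBorder(x,0,600-x.shape[0] if x.shape[0]<600 else 0,0,0,cv2.BORDER_CONSTANT) for x in(a,b)]
o=np.hstack(w)[:600];o=cv2.resize(o,(int(o.shape[1]*.9),540)); print(o.shape)
cv2.imwrite("pics/scan.png",o[:,:,::-1])
for n,d,x0,y0,x1,y1 in(("T",T,270,125,325,185),("S",S,315,170,370,260)):
    h=cv2.cvtColor(d["image"],cv2.COLOR_RGB2HSV);q=((h[...,0]<10)|(h[...,0]>170))&(h[...,1]>120)&(h[...,2]>25)
    k=np.zeros_like(q);k[y0:y1,x0:x1]=q[y0:y1,x0:x1]
    for c in blobs(k,8):print(n,cv2.boundingRect(c),cv2.contourArea(c),cv2.minAreaRect(c))
E
```

```text
case px [261.7183 240.0558] [46.3818 16.1018] 85.91438293457031
[[0.5837 0.0798 0.061 ]
 [0.5913 0.0289 0.061 ]
 [0.4453 0.007  0.061 ]
 [0.438  0.0567 0.061 ]]
case px [224.1323 240.6167] [46.659 17.154] 86.42366790771484
[[0.5733 0.2005 0.061 ]
 [0.5809 0.1463 0.061 ]
 [0.4343 0.1228 0.061 ]
 [0.427  0.1757 0.061 ]]
case px [302.2746 233.5205] [46.3543 16.568 ] 84.80557250976562
[[ 0.6139 -0.046   0.061 ]
 [ 0.6228 -0.0986  0.061 ]
 [ 0.476  -0.1203  0.061 ]
 [ 0.4674 -0.069   0.061 ]]
tray [[ 0.5904  0.2525  0.015 ]
 [ 0.6529 -0.1331  0.015 ]
 [ 0.4531 -0.1601  0.015 ]
 [ 0.3938  0.2138  0.015 ]] [0.5226 0.0433 0.015 ] [np.float64(0.20035506894109548), np.float64(0.39066904593372864), np.float64(0.20165019055269137), np.float64(0.3785228639395581)]
(540, 779, 3)
S (329, 190, 13, 27) 177.0 ((334.5615539550781, 203.00770568847656), (12.279437065124512, 24.93098258972168), 7.125016689300537)
```

View pics/scan.png

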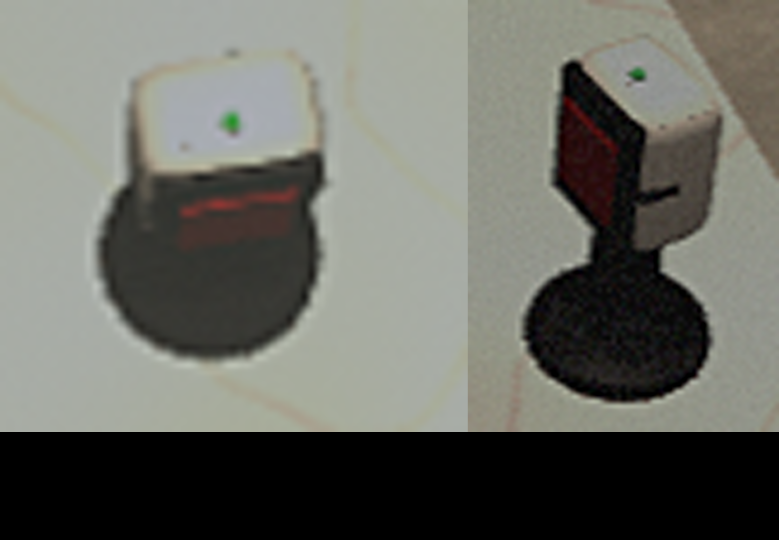

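Run:
```python
from h import *
np.set_printoptions(precision=4,suppress=True)
T,S=get_image("top"),get_image("side")
t=lambda p:np.array(p)/7.2+[265-.4,125-.4]
s=lambda p:(np.array(p)-[468,0])/4.8+[310-.4,170-.4]
yaw=lambda a,b:np.degrees(np.arctan2(*(lambda v:(-v[0],v[1]))((b-a)[:2])))
def show(n,P):print(n,P[:,:2].tolist() and np.round(P[:,:2],4).tolist(),"len",np.linalg.norm(P[0]-P[1]),"yaw(y edge, right->left)",yaw(P[1],P[0]))
show("T front edge",plane(T,t([(152,174),(320,152)]),.19))
show("T back edge",plane(T,t([(145,70),(290,52)]),.19))
show("T wintop",plane(T,t([(180,213),(298,192)]),.168))
show("S wintop",plane(S,s([(565,97),(617,132)]),.168))
show("S winbot",plane(S,s([(557,180),(612,227)]),.116))
show("S headtop front",plane(S,s([(570,62),(645,130)]),.19))
# foot by dark mask
for n,d,(x0,y0,x1,y1) in(("T",T,(270,150,325,185)),("S",S,(315,222,370,260))):
    g=d["image"].max(2);k=np.zeros(g.shape,np.uint8);k[y0:y1,x0:x1]=g[y0:y1,x0:x1]<75
    c=max(blobs(k),key=cv2.contourArea)[:,0];P=plane(d,c,.006)[:,:2]
    # circle fit R known, lower rim only
    if n=="T": P=P[c[:,1]>158]
    else: P=P[c[:,1]>232]
    from scipy.optimize import least_squares
    r=least_squares(lambda q:np.hypot(*(P-q[:2]).T)-q[2],[*P.mean(0),.054],loss="soft_l1",f_scale=.001)
    print(n,"foot",r.x)
# cases: symmetric, top view + side view tops
for c in [(224.13,240.62),(261.72,240.06),(302.27,233.52)]:print(plane(T,[c],.061))
# brightness across a case column for side/top edge
print("tray px reproj")
c,sn=np.cos(np.radians(8.9)),np.sin(np.radians(8.9))
```

```text
T front edge [[0.7761, -0.0113], [0.7911, -0.0805]] len 0.07082967285474141 yaw(y edge, right->left) 12.235817529223688
T back edge [[0.8218, -0.0052], [0.8345, -0.0654]] len 0.06153304960933628 yaw(y edge, right->left) 11.89990731608945
T wintop [[0.7677, -0.0243], [0.7809, -0.0735]] len 0.050931972141259774 yaw(y edge, right->left) 14.960804816886924
S wintop [[0.7673, -0.0268], [0.7843, -0.0614]] len 0.03850749904964993 yaw(y edge, right->left) 26.12185165719218
S winbot [[0.7646, -0.0324], [0.7809, -0.0761]] len 0.046680215500592065 yaw(y edge, right->left) 20.40837422175888
S headtop front [[0.7689, -0.0258], [0.7877, -0.089]] len 0.06592451190878658 yaw(y edge, right->left) 16.58490548035594
T foot [ 0.8067 -0.0411  0.05  ]
S foot [ 0.8033 -0.0471  0.0517]
[[0.503  0.1612 0.061 ]]
[[0.5137 0.043  0.061 ]]
[[ 0.5441 -0.0836  0.061 ]]
tray px reproj
```

```bash
cat >> h.py <<'E'
def go(P,yaw_deg):
    "shift in tool axes and turn (deg) to put TCP at P with tool y along world angle yaw+90 (tool x = yaw+180)"
    s=state();R=s["orientation"];d=R.T@(np.array(P)-s["tcp_pos"])
    cur=np.degrees(np.arctan2(R[1,0],R[0,0]))-180
    t=-((yaw_deg-cur+180)%360-180)
    print("shift",np.round(d,4),"turn",round(t,2))
def box(c,yaw,z0,l=.15,w=.054,h=.056):
    a=np.radians(yaw);R=np.array([[np.cos(a),-np.sin(a)],[np.sin(a),np.cos(a)]])
    q=np.array([[1,1],[-1,1],[-1,-1],[1,-1]])*[l/2,w/2]@R.T+c
    return np.vstack([np.c_[q,np.full(4,z)] for z in(z0,z0+h)])
def draw(img,d,B,k=3,col=(0,255,0)):
    p=(proj(d,B)*k).astype(int)
    for i in range(4):
        for a,b in((i,(i+1)%4),(i+4,(i+1)%4+4),(i,i+4)):cv2.line(img,p[a].tolist(),p[b].tolist(),col,1)
E
python3 - <<'E'
from h import *
np.set_printoptions(precision=4,suppress=True)
T,S=get_image("top"),get_image("side")
out=[]
for d,(x0,y0,x1,y1) in((T,(200,130,330,280)),(S,(180,170,370,295))):
    im=cv2.resize(d["image"],None,fx=3,fy=3,interpolation=cv2.INTER_CUBIC)
    for c,y in(((.503,.1612),8.9),((.5137,.043),8.6),((.5441,-.0836),8.5)):draw(im,d,box(c,y,.005))
    draw(im,d,box((.5226,.0433),9,0,.2,.38,.022),col=(255,0,255))
    draw(im,d,box((.805,-.044),13,.094,.062,.08,.096),col=(0,255,255))
    out.append(im[3*y0:3*y1,3*x0:3*x1])
h=max(o.shape[0] for o in out);o=np.hstack([cv2.copyMakeBorder(o,0,h-o.shape[0],0,0,cv2.BORDER_CONSTANT) for o in out])
o=cv2.resize(o,None,fx=800/o.shape[1],fy=800/o.shape[1],interpolation=cv2.INTER_AREA);print(o.shape);cv2.imwrite("pics/chk.png",o[:,:,::-1])
print("bottle",plane(T,[(150,212)],.14))
# head top white front edge, subpixel: per column max downward gradient
g=T["image"].mean(2)
for nm,(ya,yb),sg in(("front",(142,154),-1),("back",(128,138),1)):
    xs=np.arange(288,306);ys=[]
    for x in xs:
        dv=np.clip(sg*np.diff(g[ya:yb,x]),0,None);ys.append(ya+.5+(dv**2*np.arange(len(dv))).sum()/(dv**2).sum())
    P=plane(T,np.c_[xs,ys],.19);f=np.polyfit(P[:,1],P[:,0],1);print(nm,"yaw",np.degrees(np.arctan(-f[0])),"mid",P.mean(0),(P[:,0]-np.polyval(f,P[:,1])).std())
go((.503,.1612,.15),8.9)
E
```

```text
(375, 800, 3)
bottle [[0.5625 0.3822 0.14  ]]
front yaw 11.633117814018128 mid [ 0.7817 -0.0434  0.19  ] 0.000621668701330964
back yaw 11.401313530227528 mid [ 0.827  -0.0404  0.19  ] 0.0014328267033612272
shift [-0.4189 -0.3031  0.0892] turn -28.66
```

View pics/chk.png

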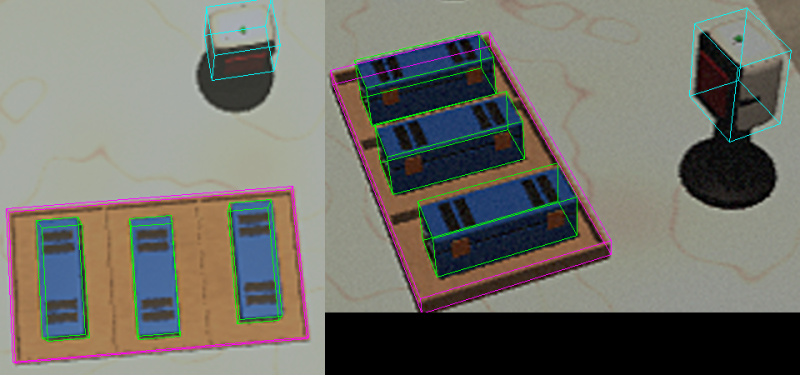

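```bash
python3 -m creep '-.42 -.303 .05 -28.6 0;-.42 -.303 .05 -28.6 0;-.42 -.303 .05 -28.6 0;-.42 -.303 .05 -28.6 0;-.42 -.303 .05 -28.6 0;-.42 -.303 .05 -28.6 0;-.42 -.303 .05 -28.6 0;-.42 -.303 .05 -28.6 0;-.42 -.303 .09 -28.6 0;-.42 -.303 .09 -28.6 0;-.42 -.303 .09 -28.6 0;-.42 -.303 .09 -28.6 0' 60; python3 -c "
from h import *
print(state()['joints']);go((.505,.160,.030),8.9)"
```

```text
t: 1.6
tcp_pos: [0.5047, 0.1575, 0.1473]
orientation: [[-0.989, -0.149, -0.003], [-0.149, 0.989, -0.002], [0.003, -0.001, -1.0]]
force: [-0.8, 0.8, -0.2]
grip_width: 0.0851
grasp_force: 0.0
[ 1.70399754e-01  1.15112037e-01  1.91456748e+00 -1.44723840e-03
  1.11486383e+00 -1.54909114e+00]
shift [-0.001   0.0026  0.1173] turn -0.34
```

```bash
python3 -m creep '0 .002 .04 0 0;0 .002 .08 0 0;0 .002 .105 0 0;0 .002 .117 0 0;0 .002 .117 0 0;0 .002 .117 0 .3;0 .002 .117 0 1;0 .002 .117 0 1;0 .002 .117 0 1;0 .002 .117 0 1;0 .002 .117 0 1;0 .002 .117 0 1' 80; python3 -c "
from h import *
s=state();print(s['torque'],s['force'])"
```

```text
t: 2.8
tcp_pos: [0.5061, 0.1635, 0.0348]
orientation: [[-0.988, -0.154, 0.005], [-0.154, 0.988, 0.001], [-0.005, -0.0, -1.0]]
force: [-0.5, -0.0, 6.9]
grip_width: 0.0527
grasp_force: 85.6
[-0.14497813  0.04140502  0.07735619] [-0.50541187 -0.01813412  6.86945915]
```

```bash
python3 -m creep '0 0 -.01 0 1;0 0 -.03 0 1;0 0 -.06 0 1;0 0 -.09 0 1;0 0 -.1 0 1;0 0 -.1 0 1;0 0 -.1 0 1;0 0 -.1 0 1;0 0 -.1 0 1'; python3 -c "
from h import *
s=state();R=s['orientation'];print(s['torque'],R.T@s['torque'],s['force'])"; python3 -m creep '.05 0 0 0 1;.08 0 0 0 1;.03 0 0 0 1;0 0 0 0 1;0 0 0 0 1;0 0 0 0 1;0 0 0 0 1;0 0 0 0 1'; python3 -c "
from h import *
s=state();R=s['orientation'];print(s['torque'],R.T@s['torque'],s['force'])";python3 -m creep '-.05 0 0 0 1;-.08 0 0 0 1;-.03 0 0 0 1;0 0 0 0 1;0 0 0 0 1;0 0 0 0 1;0 0 0 0 1;0 0 0 0 1'; python3 -c "
from h import *
s=state();R=s['orientation'];print(s['torque'],R.T@s['torque'],s['force'])"
```

```text
t: 3.7
tcp_pos: [0.5022, 0.1628, 0.1302]
orientation: [[-0.988, -0.154, -0.004], [-0.154, 0.988, -0.001], [0.004, -0.0, -1.0]]
force: [0.4, 0.0, -5.7]
grip_width: 0.0528
grasp_force: 85.3
[ 0.01671691 -0.04163104  0.04920623] [-0.00992211 -0.04371024 -0.04924245] [ 3.65921746e-01  1.22893939e-03 -5.68253775e+00]
t: 4.5
tcp_pos: [0.503, 0.163, 0.1317]
orientation: [[-0.988, -0.154, -0.002], [-0.154, 0.988, -0.0], [0.002, -0.0, -1.0]]
force: [0.4, 0.7, -5.1]
grip_width: 0.0529
grasp_force: 86.5
[-0.00650852 -0.06068403 -0.03774301] [ 0.01570249 -0.05895817  0.03777318] [ 0.41066007  0.67120336 -5.08351961]
t: 5.3
tcp_pos: [0.5052, 0.1633, 0.1334]
orientation: [[-0.988, -0.154, 0.003], [-0.154, 0.988, 0.0], [-0.003, 0.0, -1.0]]
force: [-0.5, 0.6, -4.5]
grip_width: 0.0531
grasp_force: 87.4
[ 0.00238615 -0.02897815  0.00182913] [ 0.00209198 -0.02900044 -0.00183581] [-0.49473603  0.64291516 -4.49221558]
```

```bash
cat > rd.py <<'E'
from h import *
s=state();R=s['orientation'];print("TQ",np.round(R.T@s['torque'],3),np.round(s['force'],2),"tilt",np.round(R[2,:2],4))
E
python3 -m creep '.05 0 0 0 1;.08 0 0 0 1;.1 0 0 0 1;.11 0 0 0 1;.115 0 0 0 1;.118 0 0 0 1;.12 0 0 0 1;.12 0 0 0 1;.12 0 0 0 1;.12 0 0 0 1'; python3 rd.py;python3 -m creep '-.05 0 0 0 1;-.08 0 0 0 1;-.1 0 0 0 1;-.11 0 0 0 1;-.115 0 0 0 1;-.118 0 0 0 1;-.12 0 0 0 1;-.12 0 0 0 1;-.12 0 0 0 1;-.12 0 0 0 1'; python3 rd.py
```

```text
t: 6.3
tcp_pos: [0.3857, 0.1447, 0.1324]
orientation: [[-0.988, -0.154, 0.0], [-0.154, 0.988, 0.0], [-0.0, 0.0, -1.0]]
force: [-0.8, -1.3, -5.3]
grip_width: 0.0533
grasp_force: 87.4
TQ [-0.011 -0.074 -0.035] [-0.84 -1.29 -5.29] tilt [-0.0003  0.    ]
t: 7.3
tcp_pos: [0.5033, 0.1631, 0.1323]
orientation: [[-0.988, -0.154, -0.0], [-0.154, 0.988, -0.0], [0.0, -0.0, -1.0]]
force: [-0.0, 0.9, -5.0]
grip_width: 0.0527
grasp_force: 87.6
TQ [0.008 0.04  0.054] [-0.03  0.87 -5.01] tilt [ 0.0003 -0.    ]
```

```bash
cat > rd.py <<'E'
from h import *
Q=[]
for i in range(8):
    s=state();Q.append(s['orientation'].T@s['torque']);get_image("top")
Q=np.array(Q);print("TQ",np.round(Q.mean(0),3),"sd",np.round(Q.std(0),3),"t",s["t"])
E
python3 rd.py; python3 -m creep '.05 0 0 0 1;.08 0 0 0 1;.1 0 0 0 1;.11 0 0 0 1;.115 0 0 0 1;.118 0 0 0 1;.12 0 0 0 1;.12 0 0 0 1;.12 0 0 0 1;.12 0 0 0 1'; python3 rd.py
```

```text
TQ [-0.003 -0.017 -0.002] sd [0.032 0.07  0.038] t 7.65
t: 8.7
tcp_pos: [0.3857, 0.1447, 0.1324]
orientation: [[-0.988, -0.154, 0.0], [-0.154, 0.988, 0.0], [-0.0, 0.0, -1.0]]
force: [-0.0, -0.8, -5.0]
grip_width: 0.0528
grasp_force: 87.6
TQ [-0.007 -0.033  0.001] sd [0.022 0.07  0.031] t 9.05
```

```bash
python3 -m creep '-.05 0 0 0 1;-.1 0 0 0 1;-.12 0 0 0 1;-.12 0 .04 0 1;-.12 0 .07 0 1;-.12 0 .085 0 1;-.12 0 .092 0 1;-.12 0 .095 0 1;-.12 0 .097 0 1;-.12 0 .098 0 1;-.12 0 .098 0 1;-.12 0 .098 0 1'; python3 -c "
from h import *
s=state();print(s['torque'],s['force'],s['tcp_pos'])"
```

```text
t: 10.3
tcp_pos: [0.5045, 0.1632, 0.0352]
orientation: [[-0.988, -0.154, 0.002], [-0.154, 0.988, 0.0], [-0.002, -0.0, -1.0]]
force: [0.1, -0.3, -4.7]
grip_width: 0.053
grasp_force: 87.6
[0.01518011 0.05319612 0.01791053] [ 0.10517533 -0.30539885 -4.74623485] [0.50450074 0.16320257 0.0352276 ]
```

```bash
python3 -m creep '0 0 .001 0 1;0 0 .002 0 1;0 0 .002 0 1'
```

```text
t: 10.6
tcp_pos: [0.5044, 0.1632, 0.0348]
orientation: [[-0.988, -0.154, 0.0], [-0.154, 0.988, -0.0], [-0.0, -0.0, -1.0]]
force: [-6.1, 0.0, 10.1]
grip_width: 0.0534
grasp_force: 89.5
```

```bash
python3 -m creep '0 0 0 0 .5;0 0 0 0 0;0 0 0 0 0;0 0 0 0 0;0 0 -.03 0 0;0 0 -.07 0 0;.007 -.05 -.08 0 0;.007 -.1 -.08 0 0;.007 -.12 -.08 0 0;.007 -.12 -.08 0 0;.007 -.12 -.08 0 0'
python3 - <<'E'
from h import *
T,S=get_image("top"),get_image("side")
print(state()["grip_width"]);go((.516,.044,.03),8.6)
cv2.imwrite("pics/b.png",np.hstack([T["image"][150:300,180:340],S["image"][130:280,160:320]])[:,:,::-1])
E
```

```text
t: 11.7
tcp_pos: [0.5153, 0.0433, 0.1122]
orientation: [[-0.988, -0.152, -0.0], [-0.152, 0.988, 0.001], [0.0, 0.001, -1.0]]
force: [0.2, 0.8, -0.9]
grip_width: 0.0852
grasp_force: 0.0
0.08539096276271096
shift [-0.001  -0.0005  0.082 ] turn 0.28
```

View pics/b.png

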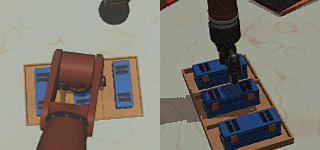

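Case A (left, near 218,68 in the right crop) is flat in its bay, and the gripper stands over case B. I'll grasp and test B next.

```bash
python3 -m creep '0 0 .04 0 0;0 0 .07 0 0;0 0 .081 0 0;0 0 .081 0 0;0 0 .081 0 .3;0 0 .081 0 1;0 0 .081 0 1;0 0 .081 0 1;0 0 .081 0 1;0 0 .081 0 1;0 0 .081 0 1' 80 && python3 -m creep '0 0 -.01 0 1;0 0 -.03 0 1;0 0 -.06 0 1;0 0 -.09 0 1;0 0 -.1 0 1;0 0 -.1 0 1;0 0 -.1 0 1' && python3 -m creep '.05 0 0 0 1;.08 0 0 0 1;.1 0 0 0 1;.11 0 0 0 1;.115 0 0 0 1;.118 0 0 0 1;.12 0 0 0 1;.12 0 0 0 1;.12 0 0 0 1' && python3 rd.py && python3 -m creep '-.05 0 0 0 1;-.08 0 0 0 1;-.1 0 0 0 1;-.11 0 0 0 1;-.115 0 0 0 1;-.118 0 0 0 1;-.12 0 0 0 1;-.12 0 0 0 1;-.12 0 0 0 1' && python3 rd.py
```

```text
t: 12.9
tcp_pos: [0.5176, 0.0433, 0.0335]
orientation: [[-0.988, -0.154, 0.004], [-0.154, 0.988, -0.0], [-0.004, -0.001, -1.0]]
force: [0.4, -0.0, 7.0]
grip_width: 0.0528
grasp_force: 85.7
t: 13.6
tcp_pos: [0.5138, 0.0435, 0.1297]
orientation: [[-0.988, -0.154, -0.003], [-0.154, 0.988, 0.0], [0.003, 0.001, -1.0]]
force: [0.0, 0.7, -4.9]
grip_width: 0.0529
grasp_force: 85.5
t: 14.5
tcp_pos: [0.3975, 0.025, 0.1316]
orientation: [[-0.988, -0.154, 0.001], [-0.154, 0.988, 0.0], [-0.001, -0.0, -1.0]]
force: [0.3, 0.6, -5.2]
grip_width: 0.053
grasp_force: 86.4
TQ [ 0.006 -0.008 -0.007] sd [0.02  0.037 0.04 ] t 14.85
t: 15.8
tcp_pos: [0.5147, 0.0434, 0.1312]
orientation: [[-0.988, -0.154, -0.001], [-0.154, 0.988, -0.0], [0.001, 0.0, -1.0]]
force: [0.0, 0.7, -5.2]
grip_width: 0.0531
grasp_force: 86.8
TQ [-0.015 -0.014 -0.028] sd [0.029 0.048 0.025] t 16.15
```

```bash
python3 -m creep '0 0 .04 0 1;0 0 .07 0 1;0 0 .085 0 1;0 0 .092 0 1;0 0 .095 0 1;0 0 .097 0 1;0 0 .098 0 1;0 0 .099 0 1;0 0 .1 0 1;0 0 .1 0 1'
```

```text
t: 17.2
tcp_pos: [0.5165, 0.0434, 0.0335]
orientation: [[-0.988, -0.154, 0.002], [-0.154, 0.988, -0.0], [-0.002, -0.0, -1.0]]
force: [-4.0, -0.9, 5.9]
grip_width: 0.0526
grasp_force: 88.2
```

```bash
python3 -m creep '0 0 0 0 .5;0 0 0 0 0;0 0 0 0 0;0 0 0 0 0;0 0 -.03 0 0;0 0 -.07 0 0;-.01 -.05 -.08 0 0;-.01 -.1 -.08 0 0;-.01 -.13 -.08 0 0;-.01 -.13 -.08 0 0;-.01 -.13 -.08 0 0' && python3 -c "
from h import *
go((.5465,-.084,.03),8.6)"
```

```text
t: 18.3
tcp_pos: [0.5451, -0.084, 0.1112]
orientation: [[-0.988, -0.152, -0.0], [-0.152, 0.988, 0.001], [0.0, 0.001, -1.0]]
force: [-0.3, 0.1, -0.4]
grip_width: 0.0855
grasp_force: 0.0
shift [-0.0013 -0.0003  0.0812] turn 0.13
```

```bash
python3 -m creep '0 0 .04 0 0;0 0 .07 0 0;0 0 .081 0 0;0 0 .081 0 0;0 0 .081 0 .3;0 0 .081 0 1;0 0 .081 0 1;0 0 .081 0 1;0 0 .081 0 1;0 0 .081 0 1;0 0 .081 0 1' 80 && python3 -m creep '0 0 -.01 0 1;0 0 -.03 0 1;0 0 -.06 0 1;0 0 -.09 0 1;0 0 -.1 0 1;0 0 -.1 0 1;0 0 -.1 0 1' && python3 -m creep '.05 0 0 0 1;.08 0 0 0 1;.1 0 0 0 1;.11 0 0 0 1;.115 0 0 0 1;.118 0 0 0 1;.12 0 0 0 1;.12 0 0 0 1;.12 0 0 0 1' && python3 rd.py && python3 -m creep '-.05 0 0 0 1;-.08 0 0 0 1;-.1 0 0 0 1;-.11 0 0 0 1;-.115 0 0 0 1;-.118 0 0 0 1;-.12 0 0 0 1;-.12 0 0 0 1;-.12 0 0 0 1' && python3 rd.py
```

```text
t: 19.4
tcp_pos: [0.5476, -0.0841, 0.0327]
orientation: [[-0.988, -0.154, 0.005], [-0.154, 0.988, -0.001], [-0.005, -0.002, -1.0]]
force: [0.2, -0.1, 6.6]
grip_width: 0.0529
grasp_force: 86.6
t: 20.1
tcp_pos: [0.5437, -0.0831, 0.1287]
orientation: [[-0.988, -0.154, -0.003], [-0.154, 0.988, 0.001], [0.003, 0.001, -1.0]]
force: [-0.2, -0.5, -5.0]
grip_width: 0.0529
grasp_force: 85.7
t: 21.0
tcp_pos: [0.4273, -0.102, 0.1305]
orientation: [[-0.988, -0.154, 0.001], [-0.154, 0.988, -0.0], [-0.001, -0.0, -1.0]]
force: [0.1, 0.4, -3.9]
grip_width: 0.0526
grasp_force: 85.4
TQ [0.016 0.074 0.004] sd [0.039 0.03  0.02 ] t 21.35
t: 22.3
tcp_pos: [0.5446, -0.0836, 0.1303]
orientation: [[-0.988, -0.153, -0.001], [-0.153, 0.988, 0.0], [0.001, 0.0, -1.0]]
force: [0.7, 0.0, -4.2]
grip_width: 0.0531
grasp_force: 87.0
TQ [-0.005 -0.01   0.004] sd [0.014 0.031 0.027] t 22.65
```

```bash
python3 -m creep '.005 0 0 0 1;.015 0 0 0 1;.035 0 0 0 1;.065 0 0 0 1;.11 0 0 0 1;.16 0 0 0 1;.16 0 0 0 1;.16 0 0 0 1;.16 0 0 0 1' && python3 rd.py && python3 -m creep '-.005 0 0 0 1;-.015 0 0 0 1;-.035 0 0 0 1;-.065 0 0 0 1;-.11 0 0 0 1;-.16 0 0 0 1;-.16 0 0 0 1;-.16 0 0 0 1;-.16 0 0 0 1' && python3 rd.py
```

```text
t: 23.6
tcp_pos: [0.3878, -0.1086, 0.1311]
orientation: [[-0.988, -0.153, 0.002], [-0.153, 0.988, -0.001], [-0.002, -0.001, -1.0]]
force: [0.7, -0.1, -3.3]
grip_width: 0.0529
grasp_force: 87.2
TQ [-0.005 -0.036  0.016] sd [0.011 0.042 0.039] t 23.95
t: 24.9
tcp_pos: [0.5445, -0.0831, 0.1296]
orientation: [[-0.988, -0.154, -0.002], [-0.154, 0.988, 0.0], [0.002, 0.001, -1.0]]
force: [-0.8, 1.4, -4.5]
grip_width: 0.053
grasp_force: 87.5
TQ [-0.     0.124  0.003] sd [0.029 0.023 0.037] t 25.25
```

```bash
python3 -m creep '.005 0 0 0 1;.015 0 0 0 1;.035 0 0 0 1;.07 0 0 0 1;.12 0 0 0 1;.17 0 0 0 1;.165 0 0 0 1;.165 0 0 0 1;.165 0 0 0 1' && python3 rd.py && python3 -m creep '-.005 0 0 0 1;-.015 0 0 0 1;-.035 0 0 0 1;-.07 0 0 0 1;-.12 0 0 0 1;-.17 0 0 0 1;-.165 0 0 0 1;-.165 0 0 0 1;-.165 0 0 0 1' && python3 rd.py
```

```text
t: 26.2
tcp_pos: [0.3829, -0.1093, 0.1311]
orientation: [[-0.988, -0.154, 0.003], [-0.154, 0.988, -0.001], [-0.002, -0.002, -1.0]]
force: [0.4, 0.2, -4.3]
grip_width: 0.0529
grasp_force: 87.7
TQ [ 0.004 -0.001  0.015] sd [0.027 0.035 0.036] t 26.55
t: 27.5
tcp_pos: [0.5445, -0.0831, 0.1296]
orientation: [[-0.988, -0.154, -0.002], [-0.154, 0.988, 0.0], [0.002, 0.001, -1.0]]
force: [0.2, 0.5, -4.2]
grip_width: 0.0534
grasp_force: 87.9
TQ [ 0.008  0.135 -0.013] sd [0.02  0.029 0.031] t 27.85
```

```bash
python3 rd.py;  python3 -m creep '.004 0 0 0 1;.012 0 0 0 1;.022 0 0 0 1;.034 0 0 0 1;.048 0 0 0 1;.062 0 0 0 1;.074 0 0 0 1;.084 0 0 0 1;.092 0 0 0 1;.098 0 0 0 1;.1 0 0 0 1;.1 0 0 0 1' && python3 rd.py
```

```text
TQ [-0.002  0.124  0.012] sd [0.02  0.018 0.033] t 28.25
t: 29.5
tcp_pos: [0.4464, -0.0989, 0.1304]
orientation: [[-0.988, -0.154, 0.0], [-0.154, 0.988, -0.0], [-0.0, -0.0, -1.0]]
force: [-0.2, 0.2, -4.1]
grip_width: 0.0533
grasp_force: 87.9
TQ [-0.003  0.124  0.009] sd [0.017 0.034 0.021] t 29.85
```

```bash
python3 -c "
from h import *
go((.61,-.0854,.142),12)"
```

```text
shift [-0.1635 -0.0119 -0.0117] turn -3.14
```

```bash
python3 -m creep '-.004 0 -.002 -.3 1;-.014 -.001 -.004 -.6 1;-.03 -.002 -.006 -1 1;-.05 -.004 -.008 -1.5 1;-.073 -.006 -.01 -2 1;-.096 -.008 -.012 -2.5 1;-.118 -.01 -.012 -3 1;-.137 -.012 -.012 -3.1 1;-.151 -.012 -.012 -3.1 1;-.159 -.012 -.012 -3.1 1;-.163 -.012 -.012 -3.1 1;-.163 -.012 -.012 -3.1 1' && python3 rd.py
python3 - <<'E'
from h import *
T,S=get_image("top"),get_image("side");s=state();p=s["tcp_pos"];print(p,s["orientation"])
out=[]
for d,(x0,y0,x1,y1) in((T,(230,120,340,270)),(S,(210,150,370,300))):
    cv2.imwrite("pics/raw_%d.png"%x0,d["image"][:,:,::-1])
    im=cv2.resize(d["image"],None,fx=4,fy=4,interpolation=cv2.INTER_CUBIC)
    draw(im,d,box(p[:2],12,p[2]-.028),4)
    draw(im,d,box((.8053,-.0444),12,.094,.062,.08,.096),4,(0,255,255))
    out.append(im[4*y0:4*y1,4*x0:4*x1])
o=np.hstack(out);o=cv2.resize(o,None,fx=800/o.shape[1],fy=800/o.shape[1],interpolation=cv2.INTER_AREA);print(o.shape);cv2.imwrite("pics/hold.png",o[:,:,::-1])
E
```

```text
t: 31.1
tcp_pos: [0.6096, -0.0855, 0.1421]
orientation: [[-0.978, -0.207, -0.0], [-0.207, 0.978, 0.0], [0.0, 0.0, -1.0]]
force: [0.8, 0.7, -3.7]
grip_width: 0.0533
grasp_force: 87.9
TQ [-0.006  0.119  0.015] sd [0.014 0.039 0.021] t 31.45
[ 0.60910894 -0.08572221  0.14238431] [[-9.78379390e-01 -2.06818204e-01  6.19056478e-06]
 [-2.06818204e-01  9.78379390e-01 -9.18361702e-06]
 [-4.15738181e-06 -1.02653831e-05 -1.00000000e+00]]
(444, 800, 3)
```

View pics/hold.png

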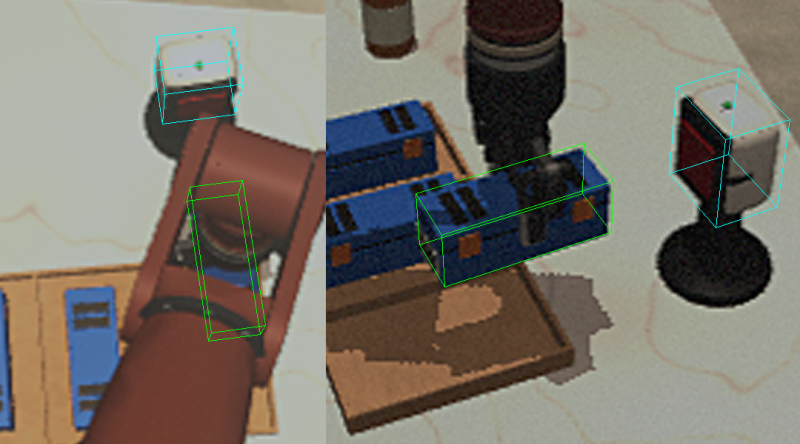

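Run:
```python
from h import *
np.set_printoptions(precision=4,suppress=True)
T,S=get_image("top"),get_image("side")
print(tri(T,(297.5,155.3),S,(334.6,203)))
print(proj(T,[(.773,-.0513,.142)]),proj(S,[(.773,-.0513,.142)]))
print(tri(T,(232/7.2+264.6,122/7.2+124.6),S,((637-468)/4.8+309.6,75/4.8+169.6)),"green LED, z .19")
go((.6415,-.0795,.142),12)
```

```text
(array([ 0.775 , -0.0493,  0.1414]), np.float64(0.0007049712092842646))
[[298.0848 155.9929]] [[334.261  203.3682]]
(array([ 0.8008, -0.043 ,  0.189 ]), np.float64(0.002176167793207156)) green LED, z .19
shift [-0.0329 -0.0006  0.0004] turn -0.06
```

```bash
python3 -m creep '-.003 0 0 0 1;-.009 0 0 0 1;-.016 0 0 0 1;-.023 .001 0 0 1;-.029 .001 0 0 1;-.033 .001 0 0 1;-.034 .001 0 0 1;-.034 .001 0 0 1;-.034 .001 0 0 1;-.034 .001 0 0 1;-.034 .001 0 0 1;-.034 .001 0 0 1'
python3 - <<'E'
from h import *
T,S=get_image("top"),get_image("side");s=state();p=s["tcp_pos"];print(p,s["joint_velocities"])
im=cv2.resize(S["image"],None,fx=4,fy=4,interpolation=cv2.INTER_CUBIC)
draw(im,S,box(p[:2],12,.114),4)
cv2.imwrite("pics/fin.png",im[600:1160,700:1480,::-1])
E
```

```text
t: 32.9
tcp_pos: [0.6422, -0.0777, 0.1423]
orientation: [[-0.978, -0.207, -0.0], [-0.207, 0.978, -0.0], [0.0, -0.0, -1.0]]
force: [-0.0, -0.2, -4.0]
grip_width: 0.053
grasp_force: 88.0
[ 0.64228937 -0.07771358  0.14234486] [-0.00040242  0.00125373 -0.00142014 -0.00052313  0.00024488 -0.00012266]
```

View pics/fin.png

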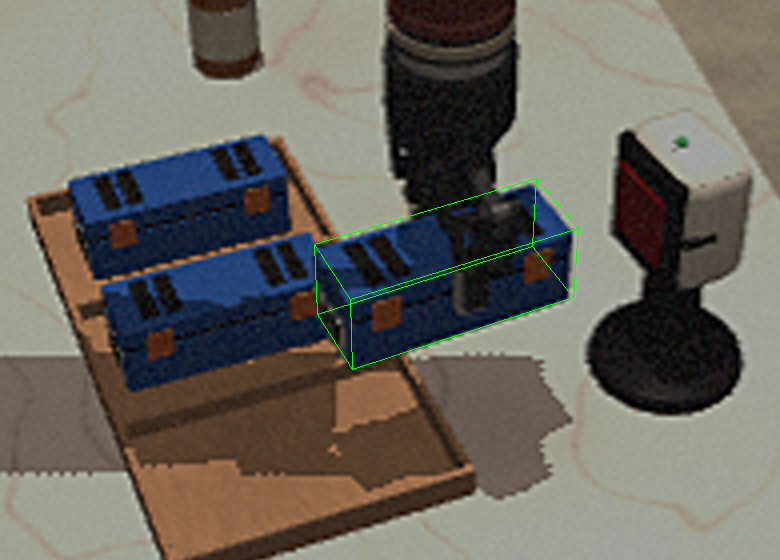

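The view shows case C level and matching the planned outline: near bottom edge from (352,368) to (572,298), its end facing the red window at (640,215). Cases A and B stand flat in the tray.

```bash
python3 -c "
from bench import *
print(sign_off())"
```

```text
the job is handed in; nothing more can be done
None
```

I handed the job in at about 33 s, with the rattling case, case C (right bay), held level and still, about 60 mm by measurement from the scanner window and square to it, and cases A and B set back down level in the tray.

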